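# Seal and secure the dry-storage box

### The job

Close the lid of the dry-storage box and press it down against its rubber gasket until the spring catch snaps over it and holds it shut on its own. Then swing the steel strap on the front of the box over to the lid and push it fully down, so that its slot sits over the stud on the lid. Leave the things lying around as they are.

Things in the scene. Friction and masses are not known exactly. Their poses are not given: they have to be found in the camera images.
- box: White plastic dry-storage box, 160 (x) x 260 (y) x 100 mm high, standing firmly on the worktop (it does not slip). Origin: centre of its underside. Its x axis points from its front (towards the robot) to its hinged back, y to its left, z up. At the left of its front is the spring catch, at the right the strap.
- lid (a joint): Angle of the grey lid, rad: 0 = shut and caught, grows as it opens up and back (to 1.3). Its stiff hinge (0.25 N m) keeps it where it is left; starts at 0.55 to 1.05. Below 0.07 catch and gasket push back, and an uncaught lid rises to 0.06 to 0.07 (10 mm at the front). The catch snaps at about 0; a hard stop is at -0.012. Needs about 8 to 16 N straight down near the front edge.
- hinge_line (a point): Middle of the lid's hinge line, at box x = +80, y = 0, z = 112 mm. The line runs along the box's y axis.
- lid_front (a point): Point on the upper face of the lid (154 x 262 x 14 mm), midway along its width, 15 mm in from its front edge, 145 mm from the hinge line. When the lid is shut it lies at box x = -65, y = 0, z = 118 mm. The good place to push.
- strap (a joint): Angle of the steel strap, rad: 0 = level, pointing along the box's +y, slot fully over the stud; pi/2 = upright; above that it leans outward (box -y). Starts at 1.35 to 2.05 and stays where it is left (about 1 N at its end moves it). It swings in an upright plane parallel to the box's front, 12.5 mm in front of it.
- strap_bolt (a point): The bolt on which the strap swings, at the right end of the box's front: box x = -92.5, y = -100, z = 108 mm. The strap is a flat bar 5 mm thick and 22 mm wide, reaching 105 mm from this bolt; its slot, 80 mm from the bolt, is 13 mm wide and opens downward when the strap is level.
- strap_tab (a point): Middle of the outer (when level: upper) face of the tab bent forward from the strap's end: a plate 4 mm thick, 35 mm along the strap (70 to 105 mm from the bolt), reaching 29.5 mm forward (box -x) of the strap's middle plane. Push here: sideways while the strap is steep, from above when it is low. Strap level: box x = -109, y = -12.5, z = 121 mm.
- stud (a point): Steel stud, 8 mm thick, standing 25 mm forward out of the lid's front edge; this point is on its middle line, in the plane of the strap. With the lid shut: box x = -92.5, y = -20, z = 108 mm.
- beaker: Small glass beaker, 52 mm across, 68 mm high, bystander. Origin: centre of its underside.
- timer: White bench timer lying flat, 62 x 62 x 18 mm, bystander. Origin: centre of its underside.
- tape_roll: Roll of tape lying flat, 52 mm across, 19 mm high, bystander. Origin: centre of its underside.
- catch_top (a point): Top of the spring catch's hook, box x = -101, y = +70, z = 114 mm: an upright steel hook 30 mm wide in a black housing on the box's front, reaching 32 mm in front of the face. It gives way by itself (up to 9 mm forward) as the lid's striker is pressed past it, then springs back over the striker. Need not be touched.

How it is judged:
By the outcome, as a careful person would: the job done as asked, in the order asked, and still so for the second after the job is handed in, with the robot touching nothing.
It also fails if it takes over 58 s, if anything falls off the work surface, if the arm or the gripper's body presses on something with over 40 N, if the wrist force passes 120 N, or if a joint passes its speed limit or range.

### The arm

A 7-joint arm with a two-finger parallel gripper is mounted at the origin on a cart in front of the work surface, level with it; the furniture and walls round the work are solid. World frame = base frame: x ahead of the robot, y to its left, z up, the work surface at z = 0. Lengths are in m, angles in rad, forces in N, time in s.
With the tool pointing down it reaches from about 0.4 to 0.85 m from the base axis. Payload 6.9 kg.
Tool frame: the origin (TCP) lies on the front face of the gripper's body, between the roots of the fingers; the fingertips stand 73 mm ahead of it and the grasp point (between the pads) lies 54 mm ahead of it; z points along the fingers, y is the direction in which the jaws open and shut (so a half turn about z gives the same grasp; the last joint's range is limited). The gripper opens to 85 mm and grips with 20 to 120 N. Pads are 22 mm wide; open, the fingers measure 114 mm over their backs; the gripper's body (76 mm by 85 mm) begins 54 mm behind the grasp point. The pads swing forward as they close: fully open they stand 13 mm farther back than shut.
Start: joints at [-1.208, 0.507, -0.238, 1.5, 0.126, 1.149, -0.155], TCP at [0.159, 0.604, 0.304] pointing down, gripper open.
Joint ranges: [-3.08, 3.08], [-0.24, 2.05], [-1.43, 1.35], [0, 2.5], [-1.52, 4.66], [0.17, 1.96], [-2.89, 2.89]. Speed limits (rad/s): [2.39, 2.39, 3.14, 3.14, 3.14, 3.14, 3.14].

### API

Orientations are given as [roll, pitch, yaw] about the fixed x, y, z axes, in that order (R = Rz(yaw) Ry(pitch) Rx(roll)).
In Python, from station import r gives the robot as it stands.
- The arm moves only by the shell command python3 -m crank 'ROWS'. ROWS is JSON, a list of rows, each a list of 3 entries, a list of its own where there are three numbers: the closure, from -1 (fully open) to 1 (shut), then the shift along the tool's x, y, z in m, then the turn about the tool's z in rad. A call has 1 to 10 rows; each row is the pose to reach, as a shift and turn from the pose commanded when the call began, along the tool's axes at that moment; what a row does not reach only later rows make up. A row lasts 1/8 s, in which the tool goes at most 62.5 mm and 10.7 degrees, less where a joint would pass 70% of its speed; a pose out of reach is approached as far as the arm can. A call with a gripper value outside its range is refused whole. The fingers move at their own pace and stop on an object; the grip force is fixed at half the most. Time passes only in rows, so rows that repeat a pose let the fingers close. It gives the time, the measured TCP pose, the force and the opening at its end, in the units of the state.
- r.get_obs(): the state, without advancing time (a new reading comes with each control period).
- r.grab_frame(name): name is "scene" or "side" or "wrist"; returns the picture (480x640x3 uint8, red, green, blue); there is no depth.
- r.calibration(name): a dict with "fx", "fy", "cx", "cy" (pixels), "world_to_cam" (4x4, takes a point from world to camera coordinates). Camera axes: x right, y down, z forward; pixel columns grow to the right and rows downward; lengths in m; the calibration is good to about 2 mm. A picture is of the moment at which its call begins: read the wrist's pose just before it. calibration takes no time and is no camera call; for the wrist camera it gives the pose at the moment of the call.
- r.job_done(): hands the job in, once; it reports no verdict.
The state is a dict: "time_s": time; "joint_positions": joint angles; "qvel": joint speeds; "joint_torque": joint torques, N m; "tcp_pos": TCP position; "tcp_rot": TCP orientation; "wrist_force": force on the tool from outside, world axes, zero at the start; "wrist_torque": the same for the moment, N m; "grip_width": finger opening in m.
Only numpy, scipy, OpenCV 4.12 (cv2) and the standard library are available. Lean on these libraries where they do the work, as an engineer would, in place of code of your own. Each camera call takes 0.05 s, during which the arm holds its last target.

## Working session

There is one attempt and no reset: what is moved stays moved. The work goes in short steps, Python scripts to look and compute and a shell command to move; the robot and the scene stay as the last step left them, time stands still between calls to the robot, and variables do not carry over. Pictures are saved under pics/ and viewed, and the job is handed in when it is done.

```bash
ls; mkdir -p pics; python3 - <<'E'
from station import r
import cv2
o=r.get_obs()
print({k:o[k] for k in('time_s','tcp_pos','tcp_rot','grip_width','wrist_force')})
for n in("scene","side","wrist"):
    cv2.imwrite(f"pics/{n}0.png",r.grab_frame(n)[:,:,::-1])
    c=r.calibration(n);print(n,c)
E
```

```text
pics
{'time_s': 0.0, 'tcp_pos': array([0.15932768, 0.60397062, 0.30301252]), 'tcp_rot': array([-3.13977279e+00,  2.44845606e-05,  2.88382660e+00]), 'grip_width': 0.08538317348076459, 'wrist_force': array([ 0.77515374, -0.29131093, -0.80613037])}
scene {'fx': 437.6832928007546, 'fy': 437.6832928007546, 'cx': 316.7464641248334, 'cy': 239.4551484167373, 'world_to_cam': array([[ 0.83502442, -0.55012334,  0.00992627, -0.44530526],
       [-0.31686687, -0.49555991, -0.80871241,  0.23851146],
       [ 0.44981063,  0.67214931, -0.58812048,  0.84096833],
       [ 0.        ,  0.        ,  0.        ,  1.        ]])}
side {'fx': 441.74588931219256, 'fy': 441.74588931219256, 'cx': 320.89690396327416, 'cy': 232.77440146593494, 'world_to_cam': array([[ 0.85991602, -0.51041686, -0.00436545, -0.47663767],
       [-0.28839066, -0.47876909, -0.82922312,  0.22050315],
       [ 0.42115942,  0.7143212 , -0.55890067,  1.20430764],
       [ 0.        ,  0.        ,  0.        ,  1.        ]])}
wrist {'fx': 334.0639964712484, 'fy': 334.0639964712484, 'cx': 320.0489842516231, 'cy': 242.95467883966012, 'world_to_cam': array([[ 0.2554284 ,  0.96682716, -0.00125722, -0.62370113],
       [ 0.92615926, -0.24431066,  0.28730008, -0.0380013 ],
       [ 0.27746236, -0.07454899, -0.9578398 ,  0.38022555],
       [ 0.        ,  0.        ,  0.        ,  1.        ]])}
```

View pics/scene0.png

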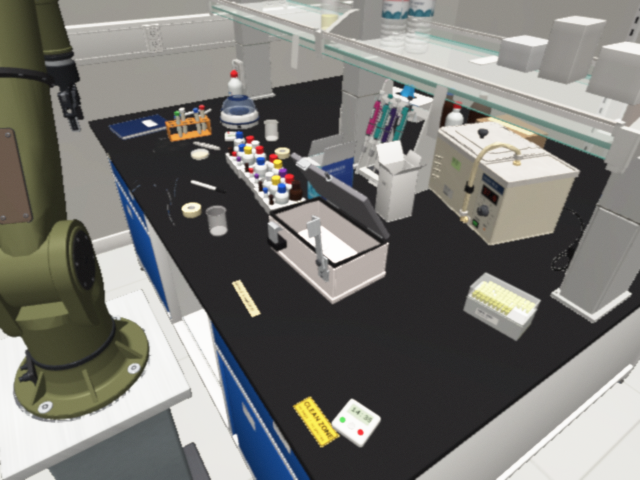

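View pics/side0.png

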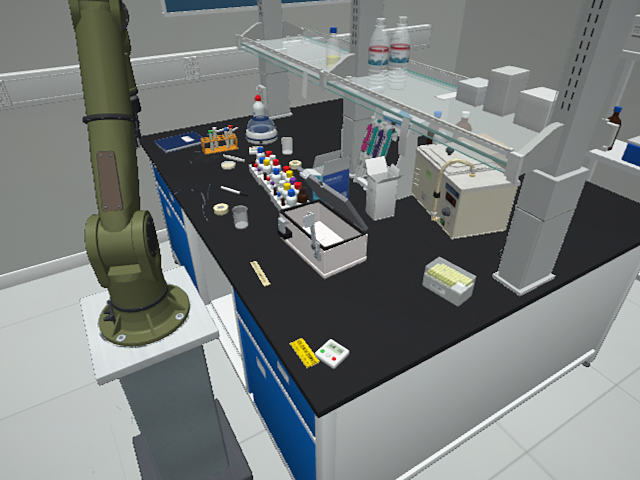

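View pics/wrist0.png

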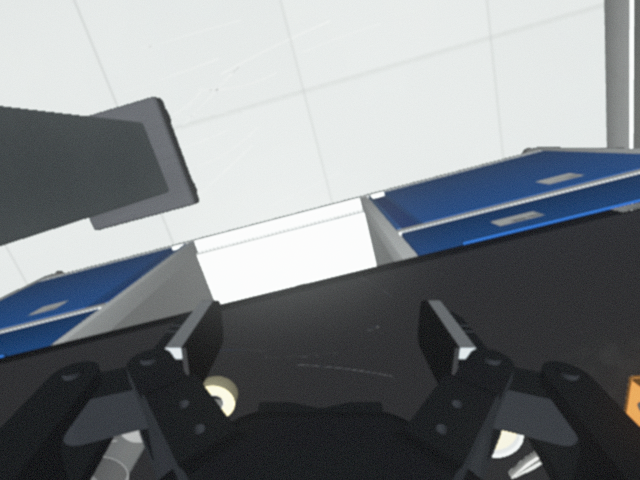

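The scene view shows the box around (330,245), lid half open, strap roughly upright near (320,245), and catch at (277,233). The beaker is at (217,220). I'll zoom in to measure it.

```bash
python3 - <<'E'
import cv2
a=cv2.imread('pics/scene0.png')[140:310,200:420]
cv2.imwrite('pics/sz0.png',cv2.resize(a,None,fx=3.5,fy=3.5,interpolation=cv2.INTER_CUBIC))
a=cv2.imread('pics/side0.png')[150:290,220:400]
cv2.imwrite('pics/dz0.png',cv2.resize(a,None,fx=4,fy=4,interpolation=cv2.INTER_CUBIC))
E
```

```text
(no output)
```

View pics/sz0.png

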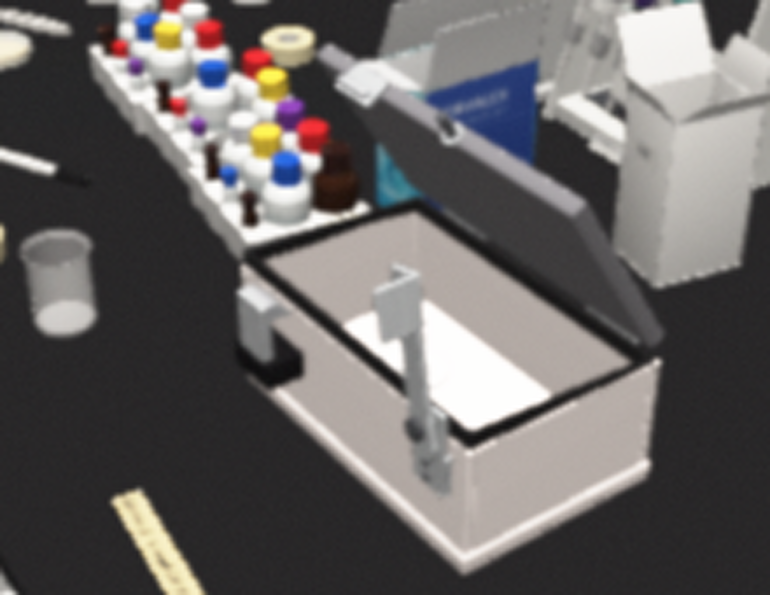

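View pics/dz0.png

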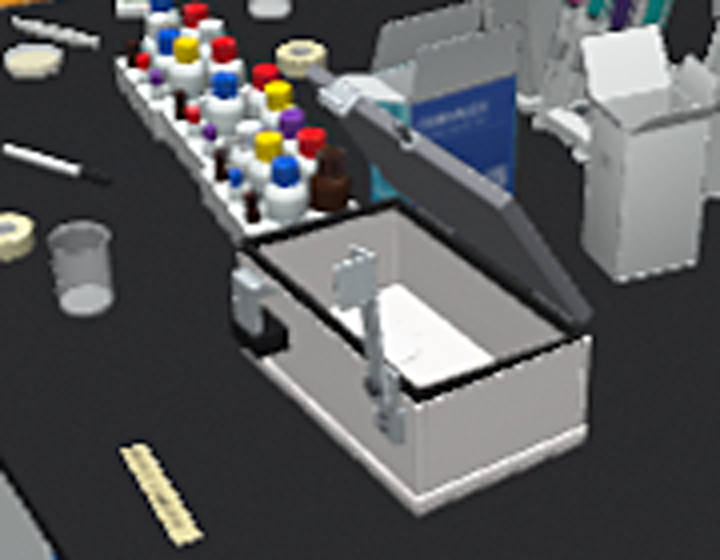

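```bash
cat > h.py <<'E'
import numpy as np
from scipy.optimize import least_squares
from scipy.spatial.transform import Rotation as R
from station import r
def T(p):
    x,y,a=p[:3];c,s=np.cos(a),np.sin(a)
    return lambda q:np.array([x+c*q[0]-s*q[1],y+s*q[0]+c*q[1],q[2]])
def lid(th,l,y,h): # l dist from hinge toward front, h above hinge line
    return [.08-l*np.cos(th)-h*np.sin(th)*-1, y, .112+l*np.sin(th)+h*np.cos(th)]
def strap(t,l,h,x): return [x,-.1+l*np.cos(t)-h*np.sin(t),.108+l*np.sin(t)+h*np.cos(t)]
def proj(n,P):
    c=r.calibration(n);q=c['world_to_cam']@np.append(P,1)
    return np.array([c['fx']*q[0]/q[2]+c['cx'],c['fy']*q[1]/q[2]+c['cy']])
E
cat > fit.py <<'E'
from h import *
S=lambda u,v:(200+u/3.5,140+v/3.5); D=lambda u,v:(220+u/4,150+v/4)
box=lambda q:(lambda p:q)
z=.097
pts=[('scene',S(470,447),box([-.08,-.13,z])),('scene',S(247,258),box([-.08,.13,z])),('scene',S(658,362),box([.08,-.13,z])),
('scene',S(464,572),box([-.08,-.13,0])),('scene',S(648,470),box([.08,-.13,0])),
('side',D(417,397),box([-.08,-.13,z])),('side',D(243,245),box([-.08,.13,z])),('side',D(588,340),box([.08,-.13,z])),
('side',D(420,513),box([-.08,-.13,0])),('side',D(586,432),box([.08,-.13,0])),
('scene',S(587,203),lambda p:lid(p[3],.160,-.131,.006)),('scene',S(328,45),lambda p:lid(p[3],.160,.131,.006)),
('side',D(513,193),lambda p:lid(p[3],.160,-.131,.006)),
]
for (n,f,cs) in (('scene',S,[(375,292),(420,275),(380,340),(420,320)]),('side',D,[(335,268),(375,252),(338,306),(376,293)])):
    for (u,v),(l,x) in zip(cs,[(.105,-.122),(.105,-.09),(.07,-.122),(.07,-.09)]):
        pts.append((n,f(u,v),lambda p,l=l,x=x:strap(p[4],l,.013,x)))
def res(p):
    t=T(p);return np.concatenate([proj(n,t(f(p)))-uv for n,uv,f in pts])
s=least_squares(res,[.6,0,0,.8,1.6],loss='soft_l1')
print(s.x.round(4));print(res(s.x).reshape(-1,2).round(1).tolist())
p=s.x;t=T(p)
for nm,q in dict(lidfront=lid(p[3],.145,0,.006),lidshut=[-.065,0,.118],tab=strap(p[4],.0875,.013,-.109),tablevel=[-.109,-.0125,.121],bolt=[-.0925,-.1,.108],stud=[-.0925,-.02,.108],catch=[-.101,.07,.114],hinge=[.08,0,.112]).items(): print(nm,t(q).round(4))
E
python3 fit.py
```

```text
[0.5695 0.013  0.045  0.9808 1.3676]
[[-0.7, 1.4], [-0.6, 0.9], [0.8, -0.2], [-0.4, -1.1], [-0.6, 1.1], [0.3, 2.6], [-0.0, 1.4], [1.3, -0.5], [-0.5, -0.4], [0.1, 1.9], [-1.2, -1.1], [0.1, -1.8], [-0.7, 0.7], [-0.5, -2.1], [-0.2, -2.3], [0.2, 0.1], [1.6, 0.5], [0.3, -1.2], [0.1, -0.5], [1.2, 0.9], [1.4, 0.7]]
lidfront [0.5738 0.0132 0.2358]
lidshut [0.5045 0.0101 0.118 ]
tab [ 0.4648 -0.0869  0.1963]
tablevel [ 0.4611 -0.0044  0.121 ]
bolt [ 0.4815 -0.0911  0.108 ]
stud [ 0.4779 -0.0112  0.108 ]
catch [0.4654 0.0784 0.114 ]
hinge [0.6494 0.0166 0.112 ]
```

```bash
cat >> h.py <<'E'
def shift(P):
    o=r.get_obs();M=R.from_euler('xyz',o['tcp_rot']).as_matrix()
    return (M.T@(np.array(P)-o['tcp_pos'])).round(4)
def tri(a,b):
    A=[]
    for n,(u,v) in (('scene',a),('side',b)):
        c=r.calibration(n);W=c['world_to_cam']
        A+=[(u-c['cx'])/c['fx']*W[2]-W[0],(v-c['cy'])/c['fy']*W[2]-W[1]]
    return (np.linalg.svd(np.array(A))[2][-1]/np.linalg.svd(np.array(A))[2][-1][3])[:3]
E
python3 - <<'E'
from h import *
print(shift([.625,.025,.35]))
print(tri((213,8),(240,42)),tri((606,150),(522,162)))
E
python3 -c "
import cv2
a=cv2.imread('pics/scene0.png')[0:170,200:640];cv2.imwrite('pics/s1.png',cv2.resize(a,None,fx=1.8,fy=1.8))"
```

```text
[-0.5979 -0.4413 -0.0461]
[0.95933728 1.58202515 0.3445673 ] [ 0.98409919 -0.33788479  0.34052591]
```

View pics/s1.png

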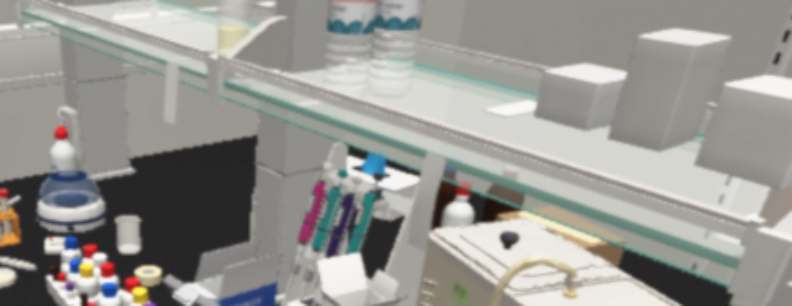

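```bash
python3 -m crank '[[1,[-0.045,-0.033,-0.01],-0.03],[1,[-0.09,-0.066,-0.02],-0.06],[1,[-0.135,-0.1,-0.03],-0.09],[1,[-0.18,-0.133,-0.04],-0.12],[1,[-0.225,-0.166,-0.046],-0.15],[1,[-0.27,-0.2,-0.046],-0.18],[1,[-0.315,-0.233,-0.046],-0.21],[1,[-0.36,-0.266,-0.046],-0.24],[1,[-0.405,-0.3,-0.046],-0.27],[1,[-0.45,-0.333,-0.046],-0.303]]'; python3 -c "
from h import *
print(shift([.625,.025,.35]),r.get_obs()['joint_positions'])"
```

```text
time_s: 1.4
tcp_pos: [0.5104, 0.166, 0.3499]
tcp_rot: [3.142, -0.0, -3.095]
wrist_force: [0.4, 0.5, 0.2]
grip_width: -0.0002
[-0.1079 -0.1462 -0.0002] [-0.25911405  0.33064144 -0.14219588  1.65652973  0.05019987  1.15803056
  1.2032852 ]
```

```bash
python3 -m crank '[[1,[-0.035,-0.045,0],0],[1,[-0.07,-0.09,0],0],[1,[-0.1,-0.13,0],0],[1,[-0.108,-0.146,0],0],[1,[-0.108,-0.146,0],0]]'; python3 - <<'E'
from h import *
import cv2
print(shift([.605,.022,.322]))
for n in("scene","wrist"):
    a=r.grab_frame(n)[:,:,::-1]
    if n=='scene': a=cv2.resize(a[60:310,180:440],None,fx=2.3,fy=2.3)
    cv2.imwrite(f"pics/{n}1.png",a)
E
```

```text
time_s: 2.02
tcp_pos: [0.624, 0.0257, 0.3492]
tcp_rot: [-3.142, -0.001, -3.098]
wrist_force: [-0.5, 0.3, 0.8]
grip_width: -0.0002
[ 0.0192 -0.0028  0.0272]
```

View pics/scene1.png

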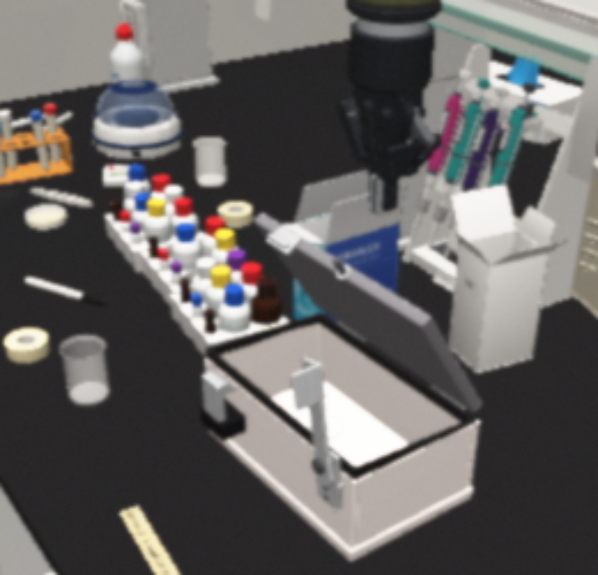

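View pics/wrist1.png

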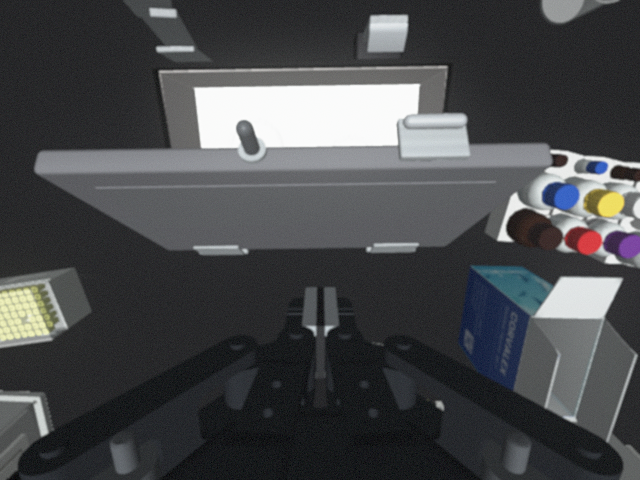

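Fingers are behind the lid's top face, as intended. The wrist view shows the lid front edge from (38,155) to (550,150), the stud at (250,145), and the rim front corners at (160,70) and (447,67). I'll check the fit against this view.

```bash
python3 - <<'E'
from h import *
p=[0.5695,0.013,0.045,0.9808,1.3676];t=T(p)
for nm,q in dict(FR=[-.08,-.13,.1],FL=[-.08,.13,.1],lidR=lid(p[3],.16,-.131,.006),lidL=lid(p[3],.16,.131,.006),stud=lid(p[3],.185,-.02,-.004),tabF=strap(p[4],.105,.013,-.122),tabl=strap(p[4],.07,.013,-.122),catch=[-.112,.07,.114]).items():print(nm,proj('wrist',t(q)).round())
E
```

```text
FR [156.  68.]
FL [456.  69.]
lidR [ 37. 172.]
lidL [554. 173.]
stud [248. 124.]
tabF [115. -71.]
tabl [137. -37.]
catch [392.  21.]
```

```bash
python3 -m crank '[[1,[0.024,-0.003,0.025],0],[1,[0.04,-0.003,0.035],0],[1,[0.05,-0.003,0.045],0],[1,[0.061,-0.003,0.056],0],[1,[0.072,-0.003,0.066],0],[1,[0.081,-0.003,0.077],0],[1,[0.089,-0.003,0.09],0],[1,[0.097,-0.003,0.102],0],[1,[0.103,-0.003,0.115],0],[1,[0.109,-0.003,0.129],0]]'; python3 - <<'E'
from h import *
import cv2
for n in("scene","wrist"):
    a=r.grab_frame(n)[:,:,::-1]
    if n=='scene': a=cv2.resize(a[60:310,180:440],None,fx=2.3,fy=2.3)
    cv2.imwrite(f"pics/{n}2.png",a)
E
```

```text
time_s: 3.38
tcp_pos: [0.5146, 0.021, 0.2213]
tcp_rot: [3.141, 0.002, -3.093]
wrist_force: [0.0, 0.5, 0.1]
grip_width: 0.0001
```

View pics/scene2.png

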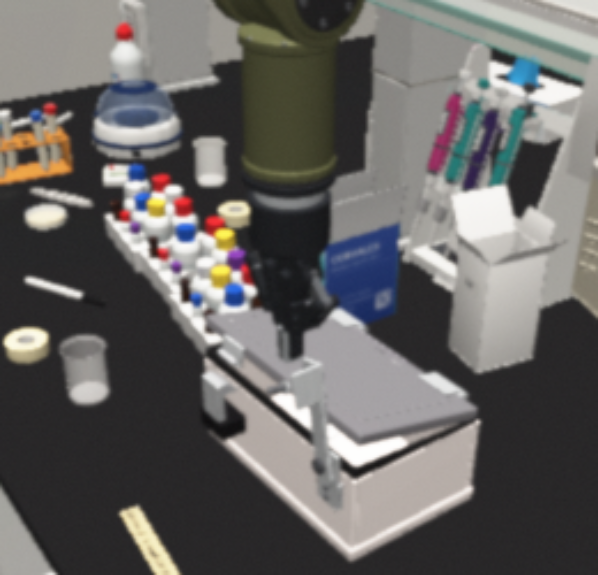

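View pics/wrist2.png

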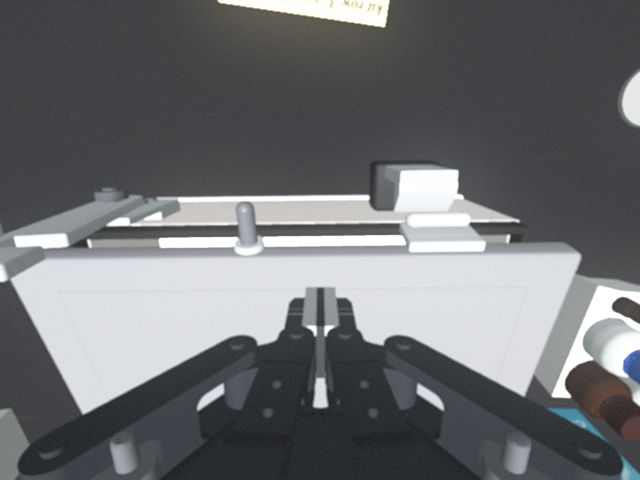

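```bash
python3 -m crank '[[1,[0.004,0,0.01],0],[1,[0.006,0,0.018],0],[1,[0.007,0,0.022],0],[1,[0.007,0,0.025],0],[1,[0.007,0,0.027],0]]'
```

```text
time_s: 4.1
tcp_pos: [0.5082, 0.0188, 0.1944]
tcp_rot: [3.141, 0.0, -3.096]
wrist_force: [-3.3, 1.5, 10.5]
grip_width: 0.0
```

```bash
python3 -m crank '[[1,[0,0,0.002],0],[1,[0,0,0.003],0],[1,[0,0,0.004],0],[1,[0,0,0.004],0]]';  python3 -m crank '[[1,[0,0,0.001],0],[1,[0,0,0.002],0],[1,[0,0,0.002],0]]'
```

```text
time_s: 4.6
tcp_pos: [0.508, 0.0188, 0.1907]
tcp_rot: [3.141, -0.0, -3.096]
wrist_force: [-5.3, 1.4, 11.5]
grip_width: 0.0002
time_s: 4.97
tcp_pos: [0.5079, 0.0188, 0.1891]
tcp_rot: [3.141, 0.0, -3.096]
wrist_force: [-6.4, 0.8, 17.9]
grip_width: -0.0001
```

```bash
python3 -m crank '[[1,[0,0,0.001],0],[1,[0,0,0.0015],0],[1,[0,0,0.0015],0]]'; python3 -c "
from h import *
import cv2
cv2.imwrite('pics/wrist3.png',r.grab_frame('wrist')[:,:,::-1])"
```

```text
time_s: 5.35
tcp_pos: [0.5078, 0.0188, 0.1888]
tcp_rot: [3.141, 0.001, -3.096]
wrist_force: [-10.7, 1.4, 31.3]
grip_width: 0.0001
```

View pics/wrist3.png

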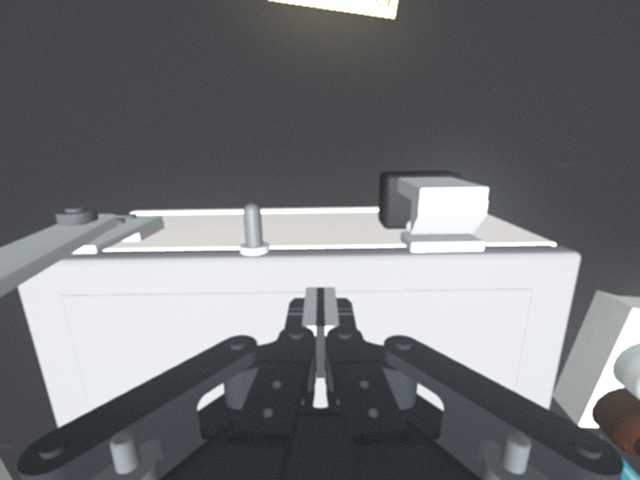

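The lid has reached its hard stop (31 N), and the hook at (440,205) covers the striker. I'll lift clear to check that it holds.

```bash
python3 -m crank '[[1,[0,0,-0.005],0],[1,[0,0,-0.03],0],[1,[0,0,-0.07],0],[1,[0,0,-0.11],0],[1,[0,0,-0.15],0],[1,[0,0,-0.16],0]]'; python3 - <<'E'
from h import *
import cv2
for n in("scene","wrist"):
    a=r.grab_frame(n)[:,:,::-1]
    if n=='scene': a=cv2.resize(a[140:310,230:400],None,fx=3.5,fy=3.5,interpolation=cv2.INTER_CUBIC)
    cv2.imwrite(f"pics/{n}4.png",a)
p=[0.5695,0.013,0.045];t=T(p)
for th in (0,.065):
  for y in(-.131,.131): 
    print(th,[((proj('scene',t(lid(th,.16,y,.006)))-[230,140])*3.5).round(),proj('wrist',t(lid(th,.16,y,.006))).round()])
E
```

```text
time_s: 6.15
tcp_pos: [0.509, 0.0183, 0.3488]
tcp_rot: [-3.142, 0.004, -3.097]
wrist_force: [0.5, 0.0, -0.3]
grip_width: 0.0001
0 [array([365., 426.]), array([167., 204.])]
0 [array([138., 235.]), array([457., 204.])]
0.065 [array([366., 412.]), array([162., 207.])]
0.065 [array([138., 223.]), array([461., 207.])]
```

View pics/scene4.png

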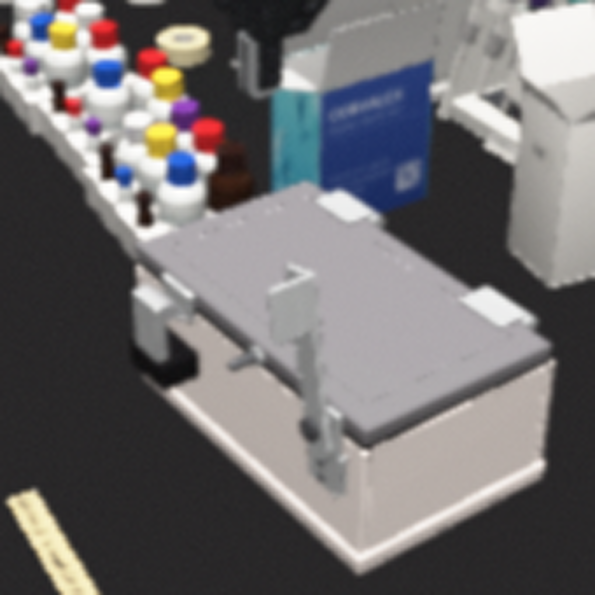

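View pics/wrist4.png

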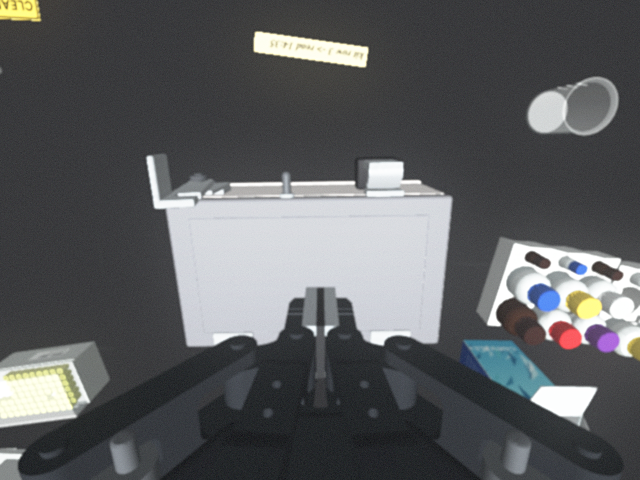

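The lid stays shut with no gap, and the hook is over the striker. Next is the strap: I'll check the tab pose in the wrist view, where the tab outline runs from (148,155) to (155,205).

```bash
python3 - <<'E'
from h import *
t=T([0.5695,0.013,0.045])
for a in(1.3,1.37,1.44): print(a,[proj('wrist',t(strap(a,l,h,x))).round().tolist() for l,h,x in((.105,.013,-.122),(.105,.009,-.122),(.105,.013,-.09),(.07,.013,-.122))])
print(proj('wrist',t(lid(0,.185,-.02,0))))
def sh(P):return shift(t(P)+[0,0,.073])
for y,z in ((-.16,.28),(-.145,.185)): print(sh([-.109,y,z]))
print(r.get_obs()['time_s'])
E
python3 -c "
import cv2
a=cv2.imread('pics/wrist4.png')[140:220,130:250];cv2.imwrite('pics/w4.png',cv2.resize(a,None,fx=6,fy=6,interpolation=cv2.INTER_CUBIC))"
```

```text
1.3 [[167.0, 163.0], [174.0, 162.0], [174.0, 215.0], [175.0, 160.0]]
1.37 [[154.0, 163.0], [161.0, 163.0], [161.0, 215.0], [167.0, 160.0]]
1.44 [[141.0, 163.0], [148.0, 163.0], [149.0, 215.0], [160.0, 160.0]]
[289.75711979 175.32647873]
[ 0.0483 -0.1681 -0.0061]
[ 0.0484 -0.1531  0.0889]
6.25
```

View pics/w4.png

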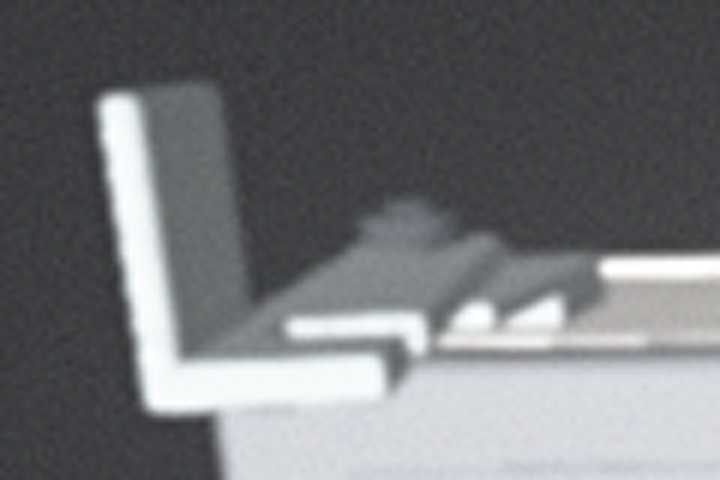

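```bash
python3 -m crank '[[1,[0.015,-0.05,-0.006],0],[1,[0.033,-0.1,-0.006],0],[1,[0.05,-0.15,-0.006],0],[1,[0.05,-0.168,-0.006],0],[1,[0.05,-0.168,0.02],0],[1,[0.05,-0.168,0.05],0],[1,[0.05,-0.168,0.078],0],[1,[0.05,-0.168,0.084],0],[1,[0.05,-0.168,0.084],0]]';python3 - <<'E'
from h import *
import cv2
for n in("scene","wrist"):
    a=r.grab_frame(n)[:,:,::-1]
    if n=='scene': a=cv2.resize(a[140:310,230:400],None,fx=3.5,fy=3.5,interpolation=cv2.INTER_CUBIC)
    cv2.imwrite(f"pics/{n}5.png",a)
t=T([0.5695,0.013,0.045])
for P in ([-.109,-.11,.196],[-.109,-.0125,.121]): print(shift(t(P)+[0,0,.073]))
E
```

```text
time_s: 7.38
tcp_pos: [0.4658, -0.1516, 0.2619]
tcp_rot: [3.141, -0.002, -3.096]
wrist_force: [-0.2, -0.2, 0.5]
grip_width: -0.0001
[-0.0015  0.05   -0.006 ]
[-0.0014  0.1475  0.0689]
```

View pics/scene5.png

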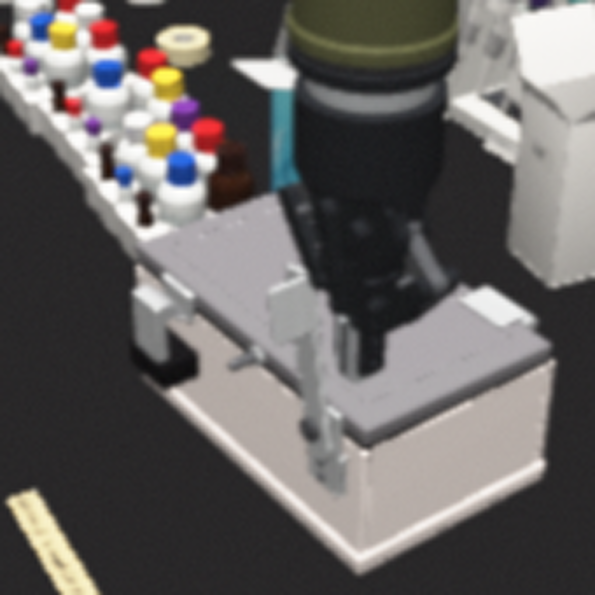

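View pics/wrist5.png

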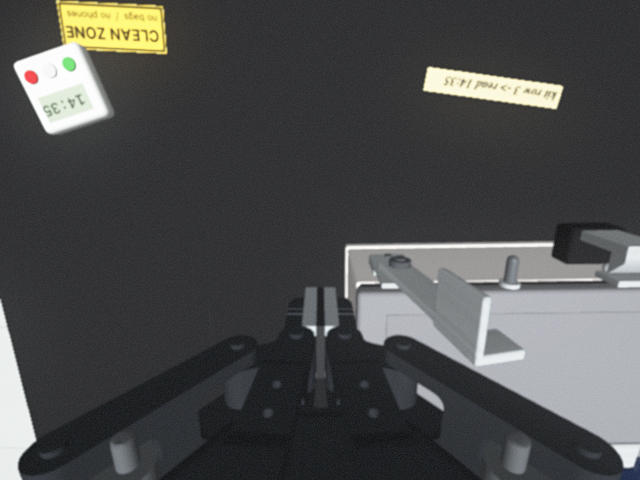

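```bash
python3 -m crank '[[1,[-0.001,0.025,0],0],[1,[-0.001,0.045,0],0],[1,[-0.001,0.057,0],0],[1,[-0.001,0.068,-0.001],0],[1,[-0.001,0.077,0],0],[1,[-0.001,0.086,0.002],0],[1,[-0.001,0.095,0.006],0],[1,[-0.001,0.103,0.011],0],[1,[-0.001,0.111,0.016],0],[1,[-0.001,0.118,0.022],0]]';python3 - <<'E'
from h import *
import cv2
cv2.imwrite(f"pics/wrist6.png",r.grab_frame('wrist')[:,:,::-1])
E
```

```text
time_s: 8.72
tcp_pos: [0.4616, -0.0332, 0.2399]
tcp_rot: [3.142, -0.0, -3.096]
wrist_force: [-0.0, -0.4, 1.2]
grip_width: -0.0002
```

View pics/wrist6.png

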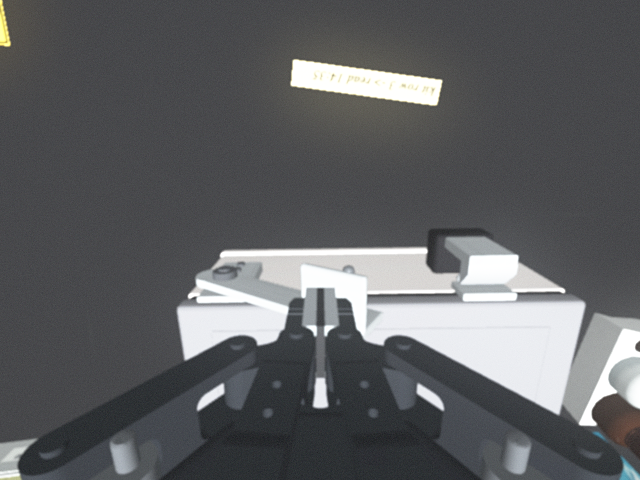

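The strap is at about 0.6 rad, with the tab under the fingertips. Continuing down to level.

```bash
python3 -m crank '[[1,[0,0.007,0.007],0],[1,[0,0.013,0.013],0],[1,[0,0.018,0.02],0],[1,[0,0.023,0.028],0],[1,[0,0.026,0.034],0],[1,[0,0.028,0.04],0],[1,[0,0.028,0.044],0],[1,[0,0.028,0.046],0],[1,[0,0.028,0.046],0]]'
```

```text
time_s: 9.9
tcp_pos: [0.4604, -0.006, 0.1943]
tcp_rot: [-3.142, -0.0, -3.097]
wrist_force: [0.9, 0.4, 0.1]
grip_width: -0.0
```

```bash
python3 -m crank '[[1,[0,0,0.001],0],[1,[0,0,0.002],0],[1,[0,0,0.002],0]]'; python3 -m crank '[[1,[0,0,0.001],0],[1,[0,0,0.002],0],[1,[0,0,0.002],0]]'
```

```text
time_s: 10.28
tcp_pos: [0.4605, -0.0058, 0.193]
tcp_rot: [-3.142, 0.001, -3.096]
wrist_force: [-2.5, 0.1, 6.3]
grip_width: 0.0002
time_s: 10.65
tcp_pos: [0.4605, -0.0057, 0.1913]
tcp_rot: [3.142, 0.001, -3.096]
wrist_force: [-2.7, 0.6, 11.7]
grip_width: 0.0002
```

```bash
python3 -m crank '[[1,[0,0,0.001],0],[1,[0,0,0.002],0],[1,[0,0,0.002],0]]'; python3 - <<'E'
from h import *
import cv2
for n in("scene","wrist"):
    a=r.grab_frame(n)[:,:,::-1]
    if n=='scene': a=cv2.resize(a[140:310,230:400],None,fx=3.5,fy=3.5,interpolation=cv2.INTER_CUBIC)
    cv2.imwrite(f"pics/{n}7.png",a)
E
```

```text
time_s: 11.02
tcp_pos: [0.4605, -0.0056, 0.1897]
tcp_rot: [3.141, 0.001, -3.096]
wrist_force: [-3.9, 0.7, 17.2]
grip_width: -0.0
```

View pics/scene7.png

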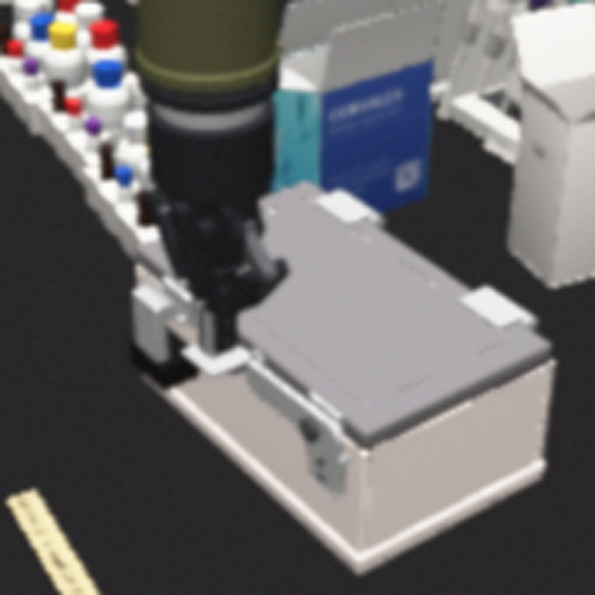

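View pics/wrist7.png

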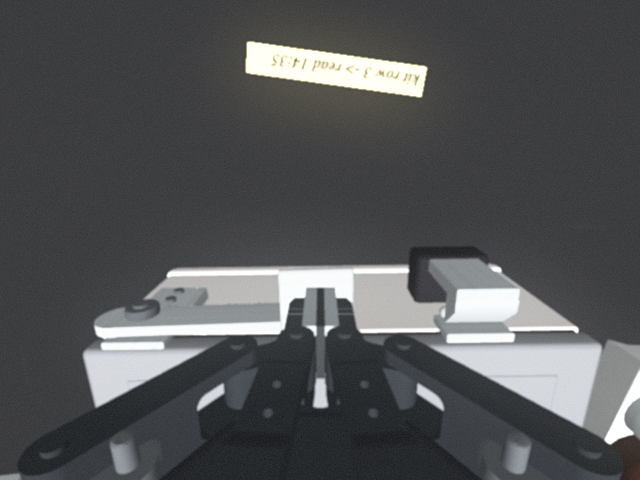

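```bash
python3 -m crank '[[1,[0,0,-0.004],0],[1,[0,0,-0.01],0],[1,[0,0,-0.04],0],[1,[0,0,-0.08],0],[1,[0.0,-0.0,-0.12],0],[1,[-0.04,0,-0.16],0],[1,[-0.08,0,-0.17],0],[1,[-0.1,0,-0.17],0],[1,[-0.1,0,-0.17],0]]'; python3 - <<'E'
from h import *
import cv2
for n in("scene","side","wrist"):
    a=r.grab_frame(n)[:,:,::-1]
    cv2.imwrite(f"pics/{n}8full.png",a)
    if n=='scene': a=cv2.resize(a[200:300,250:370],None,fx=6,fy=6,interpolation=cv2.INTER_CUBIC)
    if n=='side': a=cv2.resize(a[180:280,260:380],None,fx=6,fy=6,interpolation=cv2.INTER_CUBIC)
    cv2.imwrite(f"pics/{n}8.png",a)
t=T([0.5695,0.013,0.045])
for a in (0,.1,.2):
    print(a,[((proj('scene',t(strap(a,l,h,x)))-[250,200])*6).round() for l,h,x in((.105,.013,-.122),(.07,.013,-.122),(.0,.011,-.095))],[((proj('side',t(strap(a,l,h,x)))-[260,180])*6).round() for l,h,x in((.105,.013,-.122),(.07,.013,-.122),(.0,.011,-.095))])
E
```

```text
time_s: 12.25
tcp_pos: [0.561, -0.0012, 0.3578]
tcp_rot: [3.141, -0.001, -3.096]
wrist_force: [-0.6, 0.1, -0.1]
grip_width: -0.0
0 [array([193., 217.]), array([244., 263.]), array([418., 338.])] [array([169., 287.]), array([204., 320.]), array([327., 373.])]
0.1 [array([195., 197.]), array([246., 250.]), array([420., 340.])] [array([170., 271.]), array([205., 309.]), array([328., 375.])]
0.2 [array([198., 178.]), array([250., 238.]), array([421., 342.])] [array([172., 257.]), array([207., 300.]), array([329., 376.])]
```

View pics/scene8.png

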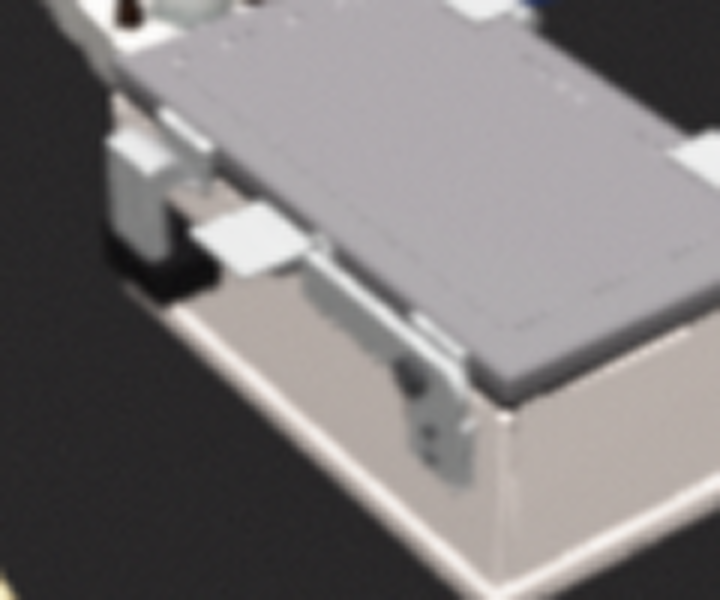

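View pics/side8.png

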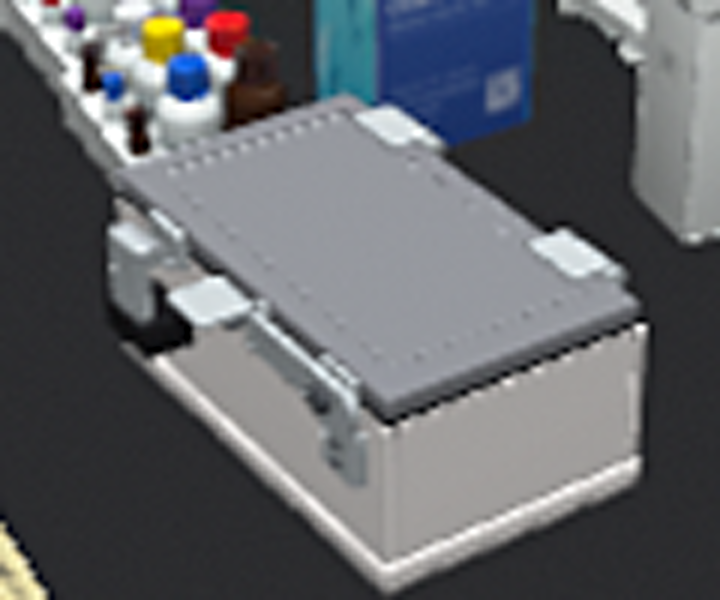

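View pics/wrist8.png

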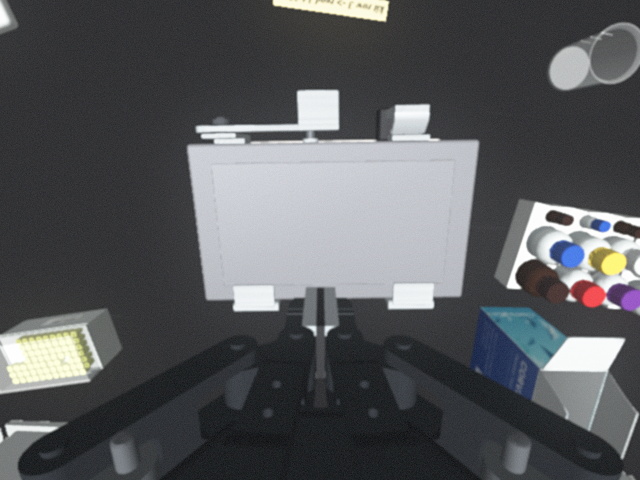

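View pics/scene8full.png

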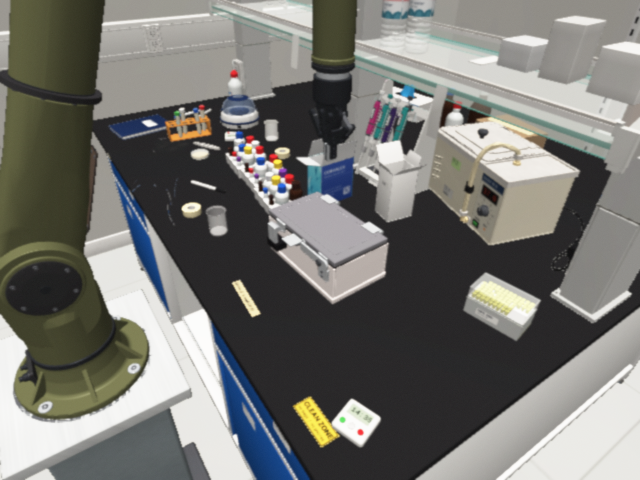

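The lid is shut under the hook. The strap is level, with the tab at (250,238) in the scene crop and flat beside the lid edge. The stud end shows behind the tab. The beaker, timer and tape are where they were.

```bash
python3 -c "
from station import r
o=r.get_obs();print(o['time_s'],o['wrist_force']);print(r.job_done())"
```

```text
12.4 [-0.06878655 -0.76378606 -1.07977217]
the job is handed in; nothing more can be done
None
```

The lid is closed and caught, and the strap is pushed down over the stud. I handed the job in at 12.4 s, with the gripper well clear of everything.

- **Lid:** I pushed it down with the closed fingertips to its hard stop, reaching 31 N at the wrist. After I lifted off, the pictures showed no gap at the front edge and the hook over the striker. It looked the same in the final pictures.
- **Strap:** I pushed its tab round and down to level, ending at 17 N. After I lifted off, both fixed cameras showed it level and lined up with the stud, and it had not sprung back.
- **Bystanders:** The beaker, timer and tape roll are where they were in the first picture.

Two measurements did not quite agree:
- **Fingertip height on the tab:** While pressing, the fingertip went about 4 mm below the tab's nominal level height, with the force rising steadily. I took this as the strap pressing the stud and lid into the gasket, but did not confirm it.
- **Tab in the scene image:** The tab appeared 2–3 pixels lower than my fitted box pose predicted. The lid corner showed a similar offset, so I put it down to the fit.

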